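Turn up the reference blocks and reject the marked one

ROBOT

A 6-joint arm with a two-finger parallel gripper is mounted at the origin on a cart in front of the work surface, level with it; the furniture and walls round the work are solid. World frame = base frame: x ahead of the robot, y to its left, z up, the work surface at z = 0. Lengths are in m, angles in rad, forces in N, time in s.
With the tool pointing down it reaches from about 0.35 to 0.775 m from the base axis. Payload 7.3 kg.
Tool frame: the origin (TCP) lies at the centre of the arm's flange, where the gripper is bolted on; the fingertips stand 178 mm ahead of it and the grasp point (between the pads) lies 159 mm ahead of it; z points along the fingers, y is the line along which they close (so a half turn about z gives the same grasp; the last joint's range is limited). The gripper opens to 92 mm and grips with 3 to 60 N. Pads are 19 mm wide; open, the fingers measure 130 mm over their backs; the gripper's body (75 mm by 190 mm) begins 47 mm behind the grasp point.
Start: joints at [0.966, 0.342, 1.524, -0, 1.275, -0.146], TCP at [0.232, 0.471, 0.405] pointing down, gripper open.
Joint ranges: [-2.53, 2.53], [-0.77, 2.02], [0.04, 2.7], [-1, 4.14], [0.28, 2.66], [-3.11, 3.11]. Speed limits (rad/s): [2.57, 2.57, 3.14, 3.14, 3.14, 3.14].

INTERFACE

Orientations are given as [roll, pitch, yaw] about the fixed x, y, z axes, in that order (R = Rz(yaw) Ry(pitch) Rx(roll)).
In Python, from cell import telemetry, vision, ticket gives the robot as it stands.
- The arm moves only by the shell command python3 -m crank 'ROWS' [FORCE]. ROWS is JSON, a list of rows, each a list of 5 numbers: the gripper command: -1 is shut, 1 is fully open, values between are in proportion, then the shift along the tool's x, y, z in mm, then the turn about the tool's z in rad. In form: [[fingers, dx, dy, dz, roll], ...]. A call has 1 to 12 rows; each row is the pose to reach, as a shift and turn from the pose commanded when the call began, along the tool's axes at that moment; what a row does not reach only later rows make up. A row lasts 1/12 s, in which the tool goes at most 41.7 mm and 7.16 degrees, less where a joint would pass 70% of its speed; a pose out of reach is approached as far as the arm can. A call with a gripper value outside its range is refused whole. The fingers move at their own pace and stop on an object; FORCE is the grip in N (left out, the last holds). Time passes only in rows, so rows that repeat a pose let the fingers close. It gives the time, the measured TCP pose, the force, the opening and the grip force at its end, in the units of the state.
- telemetry.observe(): the state, without advancing time (a new reading comes with each control period).
- vision.read_camera(name): name is "scene" or "top" or "wrist"; returns (picture, depth): 420x560x3 uint8, red, green, blue; 420x560 float32, m along the optical axis (not along the pixel's ray), 0 where there is no reading.
- vision.get_calibration(name): a dict with "camera_matrix" (3x3 intrinsics, pixels), "rvec" (rotation vector, rad) and "tvec" (3), from world to camera coordinates, as OpenCV has them. Camera axes: x right, y down, z forward; pixel columns grow to the right and rows downward; lengths in m; the calibration is good to about 2 mm. A picture is of the moment at which its call begins: read the wrist's pose just before it. get_calibration takes no time and is no camera call; for the wrist camera it gives the pose at the moment of the call.
- ticket.hand_in(): hands the job in; it is judged then, once.
The state is a dict: "time": time; "qpos": joint angles; "qvel": joint speeds; "joint_efforts": joint torques, N m; "tool_pos": TCP position; "tool_rot": TCP orientation; "contact_force": force on the tool from outside, world axes, zero at the start; "torque": the same for the moment, N m; "opening": finger opening in m; "grip_force": force on a finger pad.
Only numpy, scipy, OpenCV 4.12 (cv2) and the standard library are available. Lean on these libraries where they do the work, as an engineer would, in place of code of your own. Each camera call takes 0.05 s, during which the arm holds its last target. There are 200 camera calls.

TASK

Check the undersides of the three aluminium blocks: one has a red spot there. Put that one in the red tray, lying flat upside down so that the red spot is on top, and leave the other two on the green mat, each stood on its edge or turned right over so that its underside can be seen. Do not disturb the timer, the tape roll or the orange box.

Things in the scene. Friction and masses are not known exactly. Their poses are not given: they have to be found in the camera images.
- block_a_centre (a point): aluminium reference block, 56 x 36 x 22 mm, about 0.1 kg, one of three alike; a dark rectangle on its upper face at the start. This point is its centre. y runs along the 56 mm length, x across the 36 mm width, z out of the face with the dark rectangle (up at the start, level when stood on edge, down once turned over). Places are shuffled; any of them may be the marked one
- block_b_centre (a point): aluminium reference block, 56 x 36 x 22 mm, about 0.1 kg, one of three alike; a dark rectangle on its upper face at the start. This point is its centre. y runs along the 56 mm length, x across the 36 mm width, z out of the face with the dark rectangle (up at the start, level when stood on edge, down once turned over). Places are shuffled; any of them may be the marked one
- block_c_centre (a point): aluminium reference block, 56 x 36 x 22 mm, about 0.1 kg, one of three alike; a dark rectangle on its upper face at the start. This point is its centre. y runs along the 56 mm length, x across the 36 mm width, z out of the face with the dark rectangle (up at the start, level when stood on edge, down once turned over). Places are shuffled; any of them may be the marked one
- block_a: the same block as point block_a_centre, with the same axes; origin at the centre of the face that is underneath at the start. Stood on a long 56 x 22 mm edge the block is stable, its centre 18 mm up, and it settles onto that edge from up to 30 degrees of lean; lying flat its centre is 11 mm up; it can be gripped by its two ends, 56 mm apart (firmly and not with the mere fingertips, or it pivots between them)
- block_b: the same block as point block_b_centre, with the same axes; origin at the centre of the face that is underneath at the start. Stood on a long 56 x 22 mm edge the block is stable, its centre 18 mm up, and it settles onto that edge from up to 30 degrees of lean; lying flat its centre is 11 mm up; it can be gripped by its two ends, 56 mm apart (firmly and not with the mere fingertips, or it pivots between them)
- block_c: the same block as point block_c_centre, with the same axes; origin at the centre of the face that is underneath at the start. Stood on a long 56 x 22 mm edge the block is stable, its centre 18 mm up, and it settles onto that edge from up to 30 degrees of lean; lying flat its centre is 11 mm up; it can be gripped by its two ends, 56 mm apart (firmly and not with the mere fingertips, or it pivots between them)
- mark (a point): centre of the red spot, 18 mm across and flat, on the underside of one of the three blocks: 11 mm from that block's centre and hidden until that block is turned
- mat: green inspection mat, fixed, 200 mm along its x, 460 mm along its y, 3 mm thick; origin at the centre of its underside, on the worktop; the blocks start on it
- tray: shallow red reject tray, fixed, 160 x 160 mm outside, walls 5 mm thick and 16 mm high, inner floor 5 mm above the worktop; origin at the centre of its underside, on the worktop
- timer: small white timer standing on the worktop, 28 x 66 x 62 mm, loose; origin at the centre of its underside; bystander
- tape_roll: roll of white tape lying flat, 67 mm across, 19 mm high, loose; origin at the centre of its underside; bystander
- cap_box: open orange box, 68 x 100 x 60 mm, loose; origin at the centre of its underside; bystander
Things that resemble listed ones, but are neither listed nor needed, are in the scene too. What is shaped like the block_c but pink or purple is not meant.

How it is judged:
By the outcome, as a careful person would: the job done as asked, in the order asked, and still so for the second after the job is handed in, with the robot touching nothing.
It also fails if it takes over 72 s, if anything falls off the work surface, if the arm or the gripper's body presses on something with over 40 N, if the wrist force passes 120 N, or if a joint passes its speed limit or range.

## Working session

There is one attempt and no reset: what is moved stays moved. The work goes in short steps, Python scripts to look and compute and a shell command to move; the robot and the scene stay as the last step left them, time stands still between calls to the robot, and variables do not carry over. Pictures are saved under pics/ and viewed, at most 10 in all, crops included, and the job is handed in when it is done.

```bash
ls; mkdir -p pics; python3 - <<'E'
from cell import telemetry, vision
import cv2
print(telemetry.observe())
for n in("scene","top"):
    p,d=vision.read_camera(n); cv2.imwrite(f"pics/{n}0.png",p[:,:,::-1])
    c=vision.get_calibration(n); print(n,c)
E
```

```text
pics
{'time': 0.0, 'qpos': array([ 9.65973947e-01,  3.42738720e-01,  1.52503478e+00, -2.02350466e-05,
        1.27540149e+00, -1.45980000e-01]), 'qvel': array([ 0.00058251,  0.00019965, -0.00135266,  0.00155332,  0.00206201,
        0.00116902]), 'joint_efforts': array([-5.64980655e-04, -4.31251931e+01, -2.44218367e+01,  7.17659807e-02,
        5.59488160e-02, -8.07101901e-05]), 'tool_pos': array([0.23242153, 0.47059522, 0.40403025]), 'tool_rot': array([-3.14002434e+00, -2.11025574e-04,  2.68275602e+00]), 'contact_force': array([-0.46853317,  0.13315902, -0.10934127]), 'torque': array([ 0.01095555, -0.01657611,  0.01377192]), 'grip_force': 0.0, 'opening': 0.09188298337227802}
scene {'camera_matrix': array([[547.0083344 ,   0.        , 282.15473299],
       [  0.        , 547.0083344 , 211.47607933],
       [  0.        ,   0.        ,   1.        ]]), 'rvec': array([ 1.91407858, -0.61748951,  0.38150721]), 'tvec': array([-0.54387966,  0.13011769,  1.66533744])}
top {'camera_matrix': array([[453.40079581,   0.        , 278.99762598],
       [  0.        , 453.40079581, 198.70714361],
       [  0.        ,   0.        ,   1.        ]]), 'rvec': array([ 2.14940211, -2.19079804,  0.0804671 ]), 'tvec': array([-0.15842427,  0.5717579 ,  1.2407381 ])}
```

View pics/top0.png

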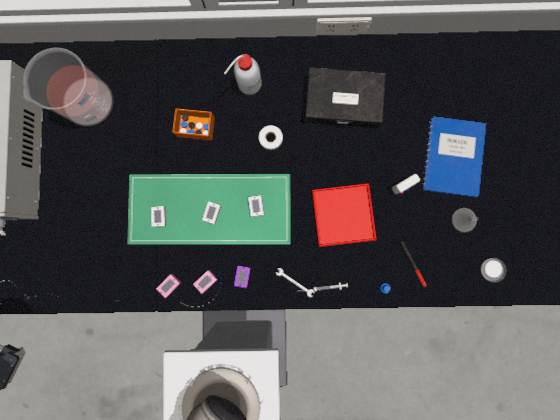

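View pics/scene0.png

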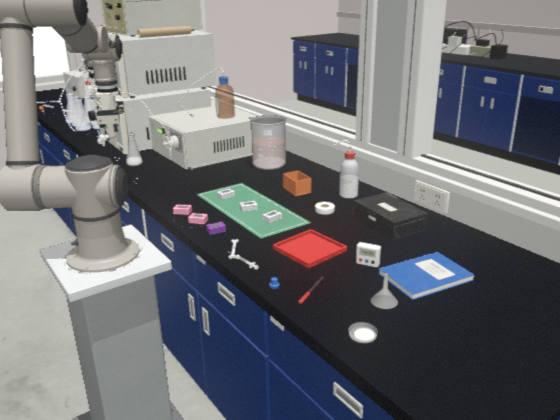

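The top view shows six block-shaped things. Three silver ones with dark rectangles are on the green mat at (158,216), (212,212) and (256,206). Two pink ones at (168,286) and (205,282) and a purple one at (242,277) lie off the mat. The silver ones fit the description, being aluminium and on the mat. The tray is at (344,215), the timer at (406,184), the tape roll at (271,137) and the orange box at (194,124).

```bash
cat > h.py <<'E'
import numpy as np, cv2
from cell import telemetry, vision
def cal(n):
    c=vision.get_calibration(n); R=cv2.Rodrigues(np.array(c["rvec"],float))[0]; t=np.array(c["tvec"],float).reshape(3)
    return np.array(c["camera_matrix"]),R,t
def ray(c,uv):
    K,R,t=c; d=R.T@np.linalg.inv(K)@np.array([uv[0],uv[1],1.]); return -R.T@t,d
def onplane(c,uv,z):
    o,d=ray(c,uv); return o+d*(z-o[2])/d[2]
def tri(c1,u1,c2,u2):
    P=[c[0]@np.c_[c[1],c[2]] for c in(c1,c2)]
    X=cv2.triangulatePoints(P[0],P[1],np.array(u1,float).reshape(2,1),np.array(u2,float).reshape(2,1)); return (X[:3]/X[3]).ravel()
def proj(c,X): 
    x=c[0]@(c[1]@np.array(X)+c[2]); return x[:2]/x[2]
E
python3 - <<'E'
from h import *
C={n:cal(n) for n in("top","scene")}
print({n:-c[1].T@c[2] for n,c in C.items()})
dark={}
for n in C:
    p=cv2.imread(f"pics/{n}0.png"); h=cv2.cvtColor(p,cv2.COLOR_BGR2HSV)
    g=cv2.inRange(h,(65,120,50),(90,255,255)); cs,_=cv2.findContours(g,0,2); m=max(cs,key=cv2.contourArea)
    print(n,"mat box",cv2.boxPoints(cv2.minAreaRect(m)).round().tolist())
    hull=np.zeros_like(g); cv2.fillPoly(hull,[cv2.convexHull(m)],255)
    b=cv2.bitwise_and(hull,255-cv2.inRange(h,(60,80,20),(95,255,255)))
    b=cv2.morphologyEx(b,cv2.MORPH_OPEN,np.ones((3,3)))
    for c in cv2.findContours(b,0,2)[0]:
        if cv2.contourArea(c)<80: continue
        f=np.zeros_like(g); cv2.fillPoly(f,[c],255); d=(f>0)&(h[:,:,2]<110); ys,xs=np.nonzero(d)
        r=cv2.minAreaRect(c); print(n,"block",r,"dark",xs.mean(),ys.mean(),d.sum())
        dark.setdefault(n,[]).append((xs.mean(),ys.mean()))
        if n=="top":
            q=np.array([onplane(C[n],u,.025) for u in cv2.boxPoints(r)]); e=[q[1]-q[0],q[2]-q[1]]; e.sort(key=np.linalg.norm)
            print("  centre",q.mean(0),"len",[np.linalg.norm(v) for v in e],"long yaw",np.arctan2(e[1][1],e[1][0]))
    if n=="top":
        red=cv2.inRange(h,(0,200,120),(5,255,255)); c=max(cv2.findContours(red,0,2)[0],key=cv2.contourArea); r=cv2.minAreaRect(c)
        print("tray",[onplane(C[n],u,.016).round(3) for u in [r[0],*cv2.boxPoints(r)]])
        cv2.imwrite("pics/crop1.png",cv2.resize(p[165:305,120:390],None,fx=2.9,fy=2.9,interpolation=2))
for a,b in zip(sorted(dark["top"]),sorted(dark["scene"])): print(tri(C["top"],a,C["scene"],b))
E
```

```text
{'top': array([ 0.45789442, -0.1852309 ,  1.28353363]), 'scene': array([-0.39355281, -1.51871462,  0.79038382])}
top mat box [[160.0, 244.0], [160.0, 243.0], [162.0, 244.0], [162.0, 245.0]]
tray [array([ 0.52 , -0.35 ,  0.016]), array([ 0.592, -0.263,  0.016]), array([ 0.609, -0.423,  0.016]), array([ 0.449, -0.437,  0.016]), array([ 0.433, -0.278,  0.016])]Traceback (most recent call last):
  File "<stdin>", line 7, in <module>
ValueError: max() iterable argument is empty
```

View pics/crop1.png

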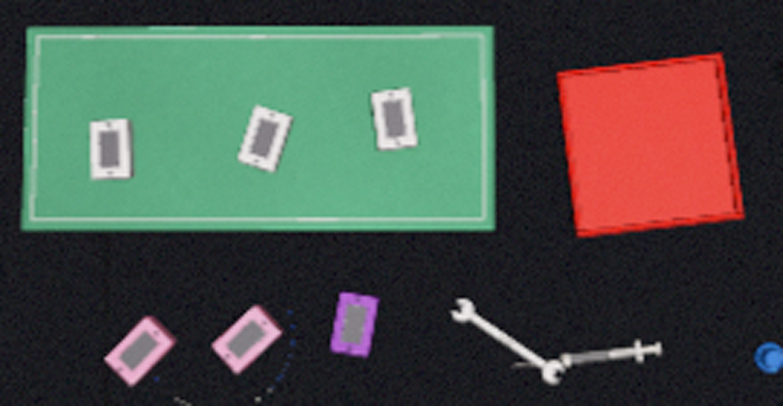

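The crop confirms it: three silver-white blocks with dark rectangles lie on the mat, and the pink and purple lookalikes are off it. The tray is to the right of the mat. I'll fix the mask next.

```bash
cat > blocks.py <<'E'
from h import *
def blobs(p,lo=60):
    h=cv2.cvtColor(cv2.medianBlur(p,3),cv2.COLOR_BGR2HSV)
    g=cv2.inRange(h,(60,70,30),(95,255,255)); g=cv2.morphologyEx(g,cv2.MORPH_CLOSE,np.ones((3,3)))
    m=max(cv2.findContours(g,0,2)[0],key=cv2.contourArea)
    hull=np.zeros_like(g); cv2.fillPoly(hull,[cv2.convexHull(m)],255); hull=cv2.erode(hull,np.ones((13,13)))
    b=cv2.bitwise_and(hull,255-cv2.inRange(h,(60,70,20),(95,255,255))); b=cv2.morphologyEx(b,cv2.MORPH_OPEN,np.ones((4,4)))
    return cv2.convexHull(m),h,[c for c in cv2.findContours(b,0,2)[0] if cv2.contourArea(c)>lo]
E
python3 - <<'E'
from blocks import *
C={n:cal(n) for n in("top","scene")}; dark={}
for n in C:
    m,h,bs=blobs(cv2.imread(f"pics/{n}0.png"))
    if n=="top": r=cv2.minAreaRect(m); print("mat",[onplane(C[n],u,.003).round(3) for u in [r[0],*cv2.boxPoints(r)]])
    for c in bs:
        f=np.zeros(h.shape[:2],np.uint8); cv2.fillPoly(f,[c],255); d=(cv2.erode(f,np.ones((3,3)))>0)&(h[:,:,2]<150); ys,xs=np.nonzero(d)
        r=cv2.minAreaRect(c); print(n,r,"dark",xs.mean(),ys.mean(),d.sum())
        dark.setdefault(n,[]).append((xs.mean(),ys.mean()))
        if n=="top":
            q=np.array([onplane(C[n],u,.025) for u in cv2.boxPoints(r)]); e=sorted([q[1]-q[0],q[2]-q[1]],key=np.linalg.norm)
            print("  centre",q.mean(0),"len",[np.linalg.norm(v).round(3) for v in e],"long yaw",np.arctan2(e[1][1],e[1][0]))
for a,b in zip(sorted(dark["top"]),sorted(dark["scene"])): print(tri(C["top"],a,C["scene"],b))
print(cal("wrist")); 
E
```

```text
mat [array([0.548, 0.031, 0.003]), array([0.451, 0.263, 0.003]), array([0.656, 0.265, 0.003]), array([ 0.646, -0.202,  0.003]), array([ 0.442, -0.198,  0.003])]
top ((158.5, 217.0), (20.0, 13.0), 90.0) dark 157.60655737704917 215.98360655737704 61
  centre [0.52402788 0.16748244 0.025     ] len [np.float64(0.036), np.float64(0.056)] long yaw -3.1380118085823603
top ((211.7000274658203, 213.40000915527344), (13.597793579101562, 20.55480194091797), 18.434947967529297) dark 210.71875 212.5 64
  centre [0.53121256 0.01882365 0.025     ] len [np.float64(0.038), np.float64(0.057)] long yaw -0.32772241052043993
top ((256.4700012207031, 206.78997802734375), (20.647518157958984, 13.717873573303223), 81.8698959350586) dark 255.4406779661017 205.66101694915255 59
  centre [ 0.54723926 -0.10617217  0.025     ] len [np.float64(0.038), np.float64(0.058)] long yaw -3.015455691870956
scene ((273.0, 217.0), (12.0, 20.0), 90.0) dark nan nan 0
scene ((249.5, 206.5), (11.0, 17.0), 90.0) dark nan nan 0
[nan nan nan]
[nan nan nan]
(array([[352.54567988,   0.        , 276.71242752],
       [  0.        , 352.54567988, 212.01751933],
       [  0.        ,   0.        ,   1.        ]]), array([[ 0.44126883,  0.89737388, -0.0013928 ],
       [ 0.85833937, -0.42162044,  0.29238628],
       [ 0.26179258, -0.13021645, -0.95629929]]), array([-0.52412   , -0.03707558,  0.39116701]))<stdin>:8: RuntimeWarning: Mean of empty slice.
  ret = ret.dtype.type(ret / rcount)
<stdin>:9: RuntimeWarning: Mean of empty slice.
```

```bash
cat >> h.py <<'E'
from scipy.spatial.transform import Rotation as Ro
def plan(x,y,ztip,phi):
    "world grasp xy, tip height, long-axis yaw -> tool shift mm, roll"
    s=telemetry.observe(); R=Ro.from_euler("xyz",s["tool_rot"]).as_matrix(); p=np.array(s["tool_pos"])
    w=phi+np.pi/2; yaw=s["tool_rot"][2]; dw=(w-yaw+np.pi/2)%np.pi-np.pi/2
    if abs((yaw+dw)-np.pi/2)>1.6: dw+=np.pi if yaw+dw<0 else -np.pi
    print("shift mm",(R.T@(np.array([x,y,ztip+.178])-p)*1000).round(1),"roll",round(-dw,3),"t",round(s["time"],2))
def cams():
    s=telemetry.observe(); c=cal("wrist"); R=Ro.from_euler("xyz",s["tool_rot"]).as_matrix()
    return c,R.T@(-c[1].T@c[2]-s["tool_pos"]),R.T@c[1].T
E
python3 - <<'E'
from h import *
print(cams()); plan(.524,.13,.15,0)
E
```

```text
((array([[352.54567988,   0.        , 276.71242752],
       [  0.        , 352.54567988, 212.01751933],
       [  0.        ,   0.        ,   1.        ]]), array([[ 0.44126883,  0.89737388, -0.0013928 ],
       [ 0.85833937, -0.42162044,  0.29238628],
       [ 0.26179258, -0.13021645, -0.95629929]]), array([-0.52412   , -0.03707558,  0.39116701])), array([ 0.07982125, -0.00034572,  0.01994131]), array([[ 1.81197987e-03, -9.56235305e-01, -2.92593161e-01],
       [ 9.99998358e-01,  1.73440830e-03,  5.24531885e-04],
       [ 5.90009999e-06, -2.92593631e-01,  9.56236878e-01]]))
shift mm [-412.3 -176.1   76.3] roll 1.112 t 0.1
```

```bash
python3 -m crank '[[1,-206,-88,20,0.5],[1,-412,-176,50,1.0],[1,-412,-176,76,1.112],[1,-412,-176,76,1.112],[1,-412,-176,76,1.112],[1,-412,-176,76,1.112],[1,-412,-176,76,1.112],[1,-412,-176,76,1.112],[1,-412,-176,76,1.112],[1,-412,-176,76,1.112],[1,-412,-176,76,1.112],[1,-412,-176,76,1.112]]' 4
cat > look.py <<'E'
import sys; from blocks import *
c=cal("wrist"); p,d=vision.read_camera("wrist"); p=p[:,:,::-1].copy(); cv2.imwrite(f"pics/{sys.argv[1]}.png",p)
h=cv2.cvtColor(p,cv2.COLOR_BGR2HSV)
w=cv2.inRange(h,(0,0,150),(180,50,255)); w=cv2.morphologyEx(w,cv2.MORPH_CLOSE,np.ones((5,5)))
for k in cv2.findContours(w,0,2)[0]:
    if cv2.contourArea(k)<400: continue
    r=cv2.minAreaRect(k); q=np.array([onplane(c,u,.025) for u in cv2.boxPoints(r)]); e=sorted([q[1]-q[0],q[2]-q[1]],key=np.linalg.norm)
    print("px",np.round(r[0]),"c",q.mean(0).round(4),"len",[np.linalg.norm(v).round(3) for v in e],"yaw",((np.arctan2(e[1][1],e[1][0])+1.571)%np.pi-1.571).round(3))
    f=np.zeros(h.shape[:2],np.uint8); cv2.fillPoly(f,[k],255); o,dr=ray(c,r[0]); zz=np.median(d[(f>0)&(d>0)]) if (d[f>0]>0).any() else 0
    print("   depth z",(o+dr*zz)[2].round(4))
E
python3 look.py w1
```

```text
time: 1.1
tool_pos: [0.5271, 0.1256, 0.3269]
tool_rot: [-3.141, 0.002, 1.566]
contact_force: [-0.9, 0.9, 0.7]
opening: 0.0917
grip_force: 0.0
px [286. 291.] c [0.535  0.0431 0.025 ] len [np.float64(0.024), np.float64(0.055)] yaw -0.043
   depth z 0.0194
px [145. 279.] c [0.4083 0.0547 0.025 ] len [np.float64(0.027), np.float64(0.082)] yaw 0.734
   depth z 0.1782
px [ 41. 185.] c [0.3338 0.1408 0.025 ] len [np.float64(0.037), np.float64(0.054)] yaw -0.782
   depth z 0.0228
px [275. 149.] c [0.5255 0.17   0.025 ] len [np.float64(0.037), np.float64(0.055)] yaw 0.039
   depth z 0.0251
px [317. 171.] c [0.5598 0.1394 0.025 ] len [np.float64(0.176), np.float64(0.228)] yaw -1.385
   depth z 0.033
```

View pics/w1.png

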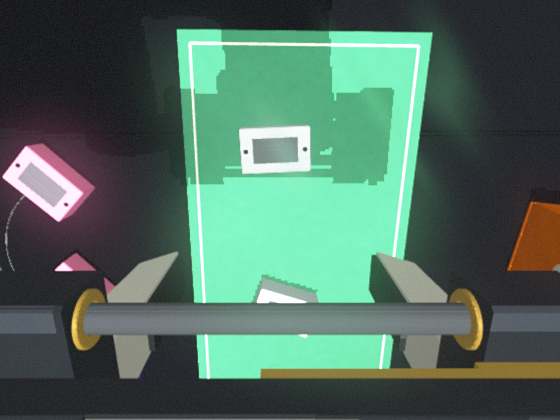

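The wrist view shows the left block at (275,149), clear of the other blocks. Its position agrees with the top view. Next is a fingertip grip on its −y edge so that it swings.

```bash
python3 -c "
from h import *
plan(.5255,.1495,.012,.03)"
```

```text
shift mm [ 21.8   0.2 137.3] roll -0.035 t 1.15
```

```bash
python3 -m crank '[[1,19.5,1.5,40,-0.03],[1,19.5,1.5,80,-0.03],[1,19.5,1.5,120,-0.03],[1,19.5,1.5,138,-0.03],[1,19.5,1.5,138,-0.03],[1,19.5,1.5,138,-0.03],[-0.2,19.5,1.5,138,-0.03],[-1,19.5,1.5,138,-0.03],[-1,19.5,1.5,138,-0.03],[-1,19.5,1.5,138,-0.03],[-1,19.5,1.5,138,-0.03],[-1,19.5,1.5,138,-0.03]]' 3
```

```text
time: 2.15
tool_pos: [0.5256, 0.1499, 0.1913]
tool_rot: [3.141, -0.0, 1.601]
contact_force: [1.8, -0.8, 0.5]
opening: 0.0567
grip_force: 0.5
```

```bash
python3 -m crank '[[-1,0,0,-10,0],[-1,0,0,-25,0],[-1,0,0,-40,0],[-1,0,0,-60,0],[-1,0,0,-60,0],[-1,0,0,-60,0]]'; python3 - <<'E'
from h import *
p,_=vision.read_camera("wrist"); q,_=vision.read_camera("scene"); c=cal("scene"); u=proj(c,[.525,.15,.06]).astype(int); print(u)
a=cv2.resize(p[100:400,130:430],(400,400)); b=cv2.resize(q[u[1]-30:u[1]+30,u[0]-30:u[0]+30],(400,400))
cv2.imwrite("pics/w2.png",np.hstack([a,b])[:,:,::-1])
E
```

```text
time: 2.65
tool_pos: [0.5257, 0.15, 0.252]
tool_rot: [3.139, -0.0, 1.601]
contact_force: [-0.7, -0.3, -1.2]
opening: 0.0556
grip_force: 3.0
[227 183]
```

View pics/w2.png

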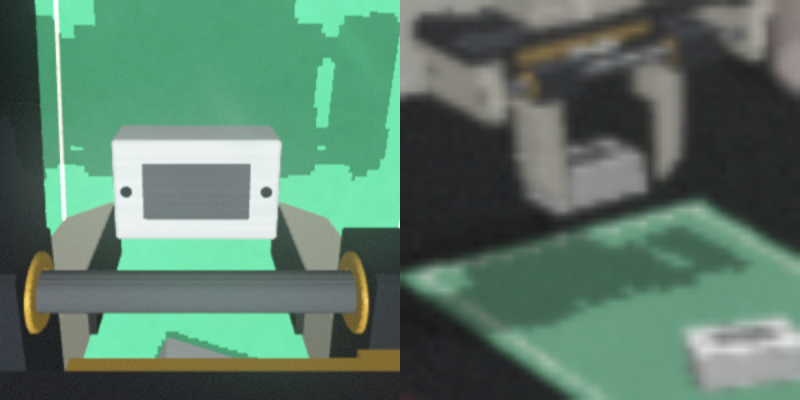

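It is gripped but still level: in the left crop the block at (197,185) still shows its top face. I'll shake it vertically to swing it down.

```bash
python3 -m crank '[[-1,0,0,-40,0],[-1,0,0,-40,0],[-1,0,0,0,0],[-1,0,0,-41,0],[-1,0,0,0,0],[-1,0,0,-41,0],[-1,0,0,0,0],[-1,0,0,-41,0],[-1,0,0,-41,0],[-1,0,0,-41,0]]'; python3 - <<'E'
from h import *
p,_=vision.read_camera("wrist"); q,_=vision.read_camera("scene"); c=cal("scene"); u=proj(c,[.525,.15,.10]).astype(int); print(u)
a=cv2.resize(p[100:400,130:430],(400,400)); b=cv2.resize(q[u[1]-30:u[1]+30,u[0]-30:u[0]+30],(400,400))
cv2.imwrite("pics/w3.png",np.hstack([a,b])[:,:,::-1])
E
```

```text
time: 3.58
tool_pos: [0.5262, 0.1501, 0.2911]
tool_rot: [3.141, -0.0, 1.601]
contact_force: [0.1, 0.0, -0.0]
opening: 0.0557
grip_force: 3.0
[226 173]
```

View pics/w3.png

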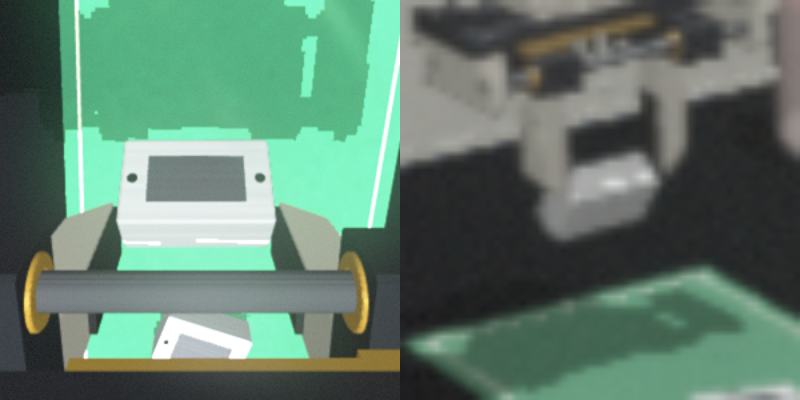

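It has swung partway, about 45°. The right crop shows the front/underside at (600,205) with no red visible so far. I'll shake more and measure the tilt from depth.

```bash
cat > tilt.py <<'E'
from h import *
import sys
s=telemetry.observe(); c=cal("wrist"); p,d=vision.read_camera("wrist"); R=Ro.from_euler("xyz",s["tool_rot"]).as_matrix()
v,u=np.mgrid[0:420,0:560]; K=c[0]; X=np.stack([(u-K[0,2])/K[0,0]*d,(v-K[1,2])/K[1,1]*d,d],-1)
W=(X-c[2])@c[1]; T=(W-s["tool_pos"])@R*1000   # tool frame mm
m=(d>0)&(abs(T[...,1])<22)&(T[...,0]>-25)&(T[...,0]<60)&(T[...,2]>140)&(T[...,2]<235)&(W[...,2]>.012)
t=T[m]; print("n",m.sum(),"t",s["time"])
for a in range(-24,56,4):
    k=t[(t[:,0]>=a)&(t[:,0]<a+4)]
    if len(k)>10: print(a+2,k[:,2].min().round(),np.median(k[:,2]).round(),k[:,2].max().round(),end=" | ")
print()
for n in("scene","top","wrist"):
    q=vision.read_camera(n)[0]; cc=cal(n); x,y=proj(cc,W[m].mean(0)).astype(int); r=25 if n!="wrist" else 110
    g=q[max(0,y-r):y+r,max(0,x-r):x+r].astype(int); print(n,(x,y),"red px",((g[...,0]>100)&(g[...,0]>1.8*g[...,1])&(g[...,0]>1.8*g[...,2])).sum())
E
python3 -m crank '[[-1,0,0,40,0],[-1,0,0,0,0],[-1,0,0,40,0],[-1,0,0,0,0],[-1,0,0,40,0],[-1,0,0,0,0],[-1,0,0,40,0],[-1,0,0,0,0],[-1,0,0,0,0],[-1,0,0,0,0]]'; python3 tilt.py
```

```text
time: 4.52
tool_pos: [0.5257, 0.1501, 0.2934]
tool_rot: [3.137, -0.001, 1.601]
contact_force: [-0.0, -0.5, -1.1]
opening: 0.0561
grip_force: 3.0
n 7169 t 4.5167
-10 179.0 180.0 182.0 | -6 176.0 178.0 180.0 | -2 173.0 175.0 177.0 | 2 170.0 172.0 175.0 | 6 168.0 170.0 172.0 | 10 167.0 171.0 176.0 | 14 171.0 177.0 181.0 | 18 177.0 182.0 188.0 | 22 183.0 188.0 194.0 | 26 189.0 194.0 199.0 | 
scene (np.int64(225), np.int64(169)) red px 0
top (np.int64(150), np.int64(214)) red px 0
wrist (np.int64(279), np.int64(246)) red px 0
```

```bash
python3 -m crank '[[-1,0,0,40,0],[-1,0,0,0,0],[-1,0,0,40,0],[-1,0,0,0,0],[-1,0,0,40,0],[-1,0,0,0,0],[-1,0,0,40,0],[-1,0,0,0,0],[-1,0,0,40,0],[-1,0,0,0,0],[-1,0,0,0,0],[-1,0,0,0,0]]'; python3 tilt.py
```

```text
time: 5.72
tool_pos: [0.5258, 0.15, 0.2928]
tool_rot: [3.139, -0.0, 1.601]
contact_force: [-0.2, -0.8, -0.5]
opening: 0.0558
grip_force: 3.0
n 7054 t 5.7167
-10 178.0 180.0 181.0 | -6 176.0 178.0 180.0 | -2 173.0 175.0 177.0 | 2 171.0 173.0 175.0 | 6 167.0 170.0 172.0 | 10 168.0 172.0 177.0 | 14 172.0 177.0 184.0 | 18 178.0 183.0 189.0 | 22 184.0 190.0 195.0 | 26 191.0 196.0 200.0 | 
scene (np.int64(225), np.int64(169)) red px 0
top (np.int64(150), np.int64(214)) red px 0
wrist (np.int64(279), np.int64(246)) red px 0
```

```bash
python3 -m crank '[[-1,-32,0,25,0],[-1,0,0,0,0],[-1,-32,0,25,0],[-1,0,0,0,0],[-1,-32,0,25,0],[-1,0,0,0,0],[-1,-32,0,25,0],[-1,0,0,0,0],[-1,-32,0,25,0],[-1,0,0,0,0],[-1,0,0,0,0],[-1,0,0,0,0]]'; python3 tilt.py
```

```text
time: 6.92
tool_pos: [0.5253, 0.1501, 0.2937]
tool_rot: [3.137, -0.001, 1.601]
contact_force: [0.6, -0.6, -1.1]
opening: 0.0557
grip_force: 3.0
n 4795 t 6.9167
-14 174.0 176.0 177.0 | -10 174.0 176.0 178.0 | -6 174.0 177.0 179.0 | -2 176.0 177.0 180.0 | 2 176.0 179.0 213.0 | 6 177.0 181.0 200.0 | 10 179.0 180.0 181.0 | 
scene (np.int64(227), np.int64(170)) red px 0
top (np.int64(156), np.int64(214)) red px 0
wrist (np.int64(279), np.int64(272)) red px 0
```

The block is upright now, about 10° over and held only by the tips. I'll lower it gently and release.

```bash
python3 -m crank '[[-1,0,0,10,0],[-1,0,0,25,0],[-1,0,0,40,0],[-1,0,0,55,0],[-1,0,0,66,0],[-1,0,0,72,0],[-1,0,0,75,0],[-1,0,0,77,0],[-1,0,0,77,0],[-1,0,0,77,0]]'; python3 tilt.py; python3 -m crank '[[-0.2,0,0,0,0],[0.3,0,0,0,0],[0.6,0,0,0,0],[1,0,0,0,0],[1,0,0,-20,0],[1,0,0,-50,0],[1,-30,0,-90,0],[1,-60,0,-120,0],[1,-60,0,-120,0]]';python3 tilt.py; python3 look.py w4 
```

```text
time: 7.95
tool_pos: [0.5259, 0.15, 0.2152]
tool_rot: [3.139, -0.0, 1.601]
contact_force: [0.0, 1.0, -0.1]
opening: 0.0556
grip_force: 3.0
n 4840 t 7.95
-14 171.0 172.0 174.0 | -10 171.0 173.0 175.0 | -6 171.0 173.0 175.0 | -2 172.0 174.0 176.0 | 2 173.0 175.0 203.0 | 6 174.0 178.0 195.0 | 
scene (np.int64(228), np.int64(189)) red px 0
top (np.int64(163), np.int64(215)) red px 0
wrist (np.int64(278), np.int64(275)) red px 0
time: 8.9
tool_pos: [0.5283, 0.0875, 0.3398]
tool_rot: [3.133, 0.001, 1.6]
contact_force: [0.3, -0.3, 0.1]
opening: 0.0917
grip_force: 0.0
n 0 t 8.9

scene (np.int64(-9223372036854775808), np.int64(-9223372036854775808)) red px 0
top (np.int64(-9223372036854775808), np.int64(-9223372036854775808)) red px 0
wrist (np.int64(-9223372036854775808), np.int64(-9223372036854775808)) red px 0
px [145. 279.] c [0.4076 0.0126 0.025 ] len [np.float64(0.027), np.float64(0.083)] yaw 0.783
   depth z 0.1852
px [283. 272.] c [0.5341 0.0243 0.025 ] len [np.float64(0.044), np.float64(0.057)] yaw -0.313
   depth z 0.0236
px [ 70. 249.] c [0.3443 0.0401 0.025 ] len [np.float64(0.034
[... 359 characters left out ...]
w -1.347
   depth z 0.1552
px [199. 151.] c [0.4609 0.1157 0.025 ] len [np.float64(0.002), np.float64(0.248)] yaw 1.556
   depth z 0.0042tilt.py:13: RuntimeWarning: Mean of empty slice.
  q=vision.read_camera(n)[0]; cc=cal(n); x,y=proj(cc,W[m].mean(0)).astype(int); r=25 if n!="wrist" else 110
  ret = um.true_divide(
tilt.py:13: RuntimeWarning: invalid value encountered in cast
  q=vision.read_camera(n)[0]; cc=cal(n); x,y=proj(cc,W[m].mean(0)).astype(int); r=25 if n!="wrist" else 110
tilt.py:14: RuntimeWarning: overflow encountered in scalar subtract
  g=q[max(0,y-r):y+r,max(0,x-r):x+r].astype(int); print(n,(x,y),"red px",((g[...,0]>100)&(g[...,0]>1.8*g[...,1])&(g[...,0]>1.8*g[...,2])).sum())
```

Block 1 is standing (top at 0.039) with no red seen. Next is the middle block.

```bash
python3 -m crank '[[1,-40,1,5,0.12],[1,-80,1,10,0.24],[1,-110,1,12,0.35],[1,-110,1,12,0.35],[1,-110,1,12,0.35],[1,-110,1,12,0.35],[1,-110,1,12,0.35]]'; python3 look.py w5 | grep -v depth; python3 -c "
from h import *
c=cal('wrist');p=cv2.imread('pics/w5.png');h=cv2.cvtColor(p,cv2.COLOR_BGR2HSV)
w=cv2.morphologyEx(cv2.inRange(h,(0,0,70),(180,40,140)),2,np.ones((3,3)))
for k in cv2.findContours(w,0,2)[0]:
    r=cv2.minAreaRect(k)
    if 400<cv2.contourArea(k)<3000: print('dark',r,onplane(c,r[0],.025).round(4))
plan(.531,.019,.012,-.32)"
```

```text
time: 9.73
tool_pos: [0.5315, -0.0185, 0.3221]
tool_rot: [-3.14, -0.0, 1.254]
contact_force: [0.4, 1.2, 0.3]
opening: 0.0918
grip_force: 0.0
px [325. 284.] c [ 0.5487 -0.1004  0.025 ] len [np.float64(0.046), np.float64(0.056)] yaw 0.123
px [145. 279.] c [ 0.3995 -0.0469  0.025 ] len [np.float64(0.026), np.float64(0.079)] yaw 0.437
px [532. 248.] c [ 0.7247 -0.1208  0.025 ] len [np.float64(0.042), np.float64(0.045)] yaw -0.315
px [ 39. 208.] c [0.3442 0.0394 0.025 ] len [np.float64(0.034), np.float64(0.055)] yaw -0.823
px [264. 158.] c [0.5333 0.0208 0.025 ] len [np.float64(0.037), np.float64(0.055)] yaw -0.315
px [377. 158.] c [ 0.6182 -0.0214  0.025 ] len [np.float64(0.037), np.float64(0.255)] yaw -1.504
px [191.  14.] c [0.5169 0.1334 0.025 ] len [np.float64(0.017), np.float64(0.054)] yaw -0.316
px [166. 151.] c [0.4622 0.035  0.025 ] len [np.float64(0.002), np.float64(0.249)] yaw 1.556
dark ((526.0, 315.0), (20.0, 66.0), 90.0) [ 0.7128 -0.1858  0.025 ]
dark ((541.5, 275.5), (45.0, 35.0), 90.0) [ 0.7301 -0.1499  0.025 ]
dark ((530.8073120117188, 212.83416748046875), (36.29906463623047, 56.94260787963867), 69.775146484375) [ 0.7275 -0.0891  0.025 ]
dark ((206.25445556640625, 17.310644149780273), (12.923076629638672, 77.76922607421875), 67.38013458251953) [0.5264 0.1279 0.025 ]
shift mm [ 35.4 -12.  132.3] roll 0.003 t 9.78
```

```bash
python3 -c "
from h import *
plan(.5269,.0013,.012,-.315)"
```

```text
shift mm [ 17.3 -10.4 132.3] roll -0.002 t 9.78
```

```bash
python3 -m crank '[[1,17.5,-10.5,40,0],[1,17.5,-10.5,80,0],[1,17.5,-10.5,120,0],[1,17.5,-10.5,132,0],[1,17.5,-10.5,132,0],[1,17.5,-10.5,132,0],[-0.2,17.5,-10.5,132,0],[-1,17.5,-10.5,132,0],[-1,17.5,-10.5,132,0],[-1,17.5,-10.5,132,0],[-1,17.5,-10.5,132,0],[-1,17.5,-10.5,132,0]]' 3; python3 -m crank '[[-1,0,0,-35,0],[-1,0,0,-70,0],[-1,0,0,-100,0],[-1,0,0,-60,0],[-1,0,0,-100,0],[-1,0,0,-60,0],[-1,0,0,-100,0],[-1,0,0,-60,0],[-1,0,0,-100,0],[-1,0,0,-100,0],[-1,0,0,-100,0]]'; python3 tilt.py
```

```text
time: 10.78
tool_pos: [0.5271, -0.0001, 0.1912]
tool_rot: [3.141, -0.0, 1.251]
contact_force: [-1.9, 0.1, 0.1]
opening: 0.0567
grip_force: 0.4
time: 11.7
tool_pos: [0.5278, -0.0002, 0.2904]
tool_rot: [3.141, -0.0, 1.251]
contact_force: [-0.5, -0.0, 0.7]
opening: 0.0555
grip_force: 3.0
n 6780 t 11.7
-10 177.0 179.0 180.0 | -6 175.0 177.0 179.0 | -2 174.0 176.0 178.0 | 2 172.0 174.0 176.0 | 6 170.0 172.0 174.0 | 10 169.0 171.0 176.0 | 14 170.0 178.0 185.0 | 18 179.0 187.0 195.0 | 22 190.0 197.0 203.0 | 26 200.0 202.0 202.0 | 
scene (np.int64(248), np.int64(181)) red px 6
top (np.int64(209), np.int64(211)) red px 0
wrist (np.int64(278), np.int64(247)) red px 0
```

```bash
python3 -m crank '[[-1,-32,0,25,0],[-1,0,0,0,0],[-1,-32,0,25,0],[-1,0,0,0,0],[-1,0,0,0,0],[-1,0,0,0,0]]'; python3 tilt.py
python3 - <<'E'
from h import *
q,_=vision.read_camera("scene"); b=cv2.resize(q[145:215,210:280],(560,560),interpolation=2); cv2.imwrite("pics/s2.png",b[:,:,::-1])
E
```

```text
time: 12.4
tool_pos: [0.5271, 0.0, 0.2926]
tool_rot: [3.137, -0.001, 1.251]
contact_force: [-0.7, -0.5, -1.2]
opening: 0.0555
grip_force: 3.0
n 3942 t 12.4
-10 173.0 175.0 178.0 | -6 174.0 177.0 180.0 | -2 176.0 179.0 182.0 | 2 179.0 181.0 185.0 | 6 181.0 184.0 187.0 | 10 183.0 185.0 186.0 | 
scene (np.int64(249), np.int64(181)) red px 11
top (np.int64(213), np.int64(212)) red px 0
wrist (np.int64(279), np.int64(273)) red px 0
```

View pics/s2.png

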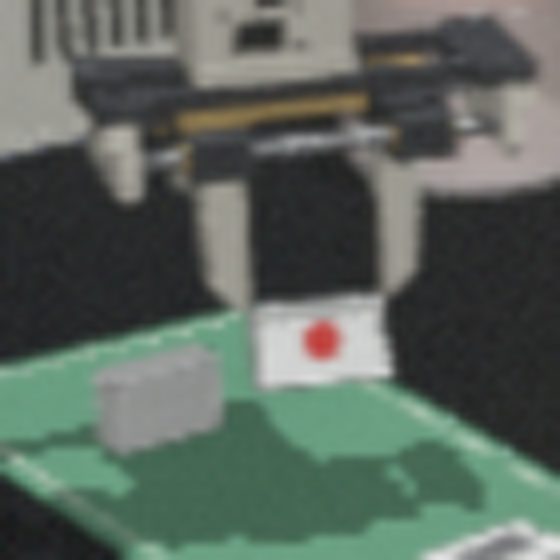

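The middle block carries the red spot at (322,340), and the left block stands with a plain underside. The middle block already leans past vertical towards turned over, so I'll lower it and let it topple the rest of the way.

```bash
python3 -m crank '[[-1,0,0,15,0],[-1,0,0,35,0],[-1,0,0,55,0],[-1,0,0,66,0],[-1,0,0,71,0],[-1,4,0,73,0],[-1,9,0,75,0],[-1,15,0,78,0],[-1,21,0,83,0],[-1,26,0,88,0],[-1,26,0,88,0]]'; python3 tilt.py
```

```text
time: 13.57
tool_pos: [0.5357, 0.0259, 0.2022]
tool_rot: [3.141, -0.0, 1.252]
contact_force: [0.1, 0.7, 0.9]
opening: 0.0557
grip_force: 3.0
n 3637 t 13.5667
-14 170.0 171.0 172.0 | -10 168.0 170.0 172.0 | -6 167.0 170.0 178.0 | -2 169.0 180.0 190.0 | 2 184.0 188.0 189.0 | 
scene (np.int64(248), np.int64(202)) red px 6
top (np.int64(210), np.int64(212)) red px 14
wrist (np.int64(277), np.int64(278)) red px 0
```

```bash
python3 -m crank '[[0.3,0,0,0,0],[0.7,0,0,0,0],[1,0,0,0,0],[1,0,0,-30,0],[1,-20,0,-70,0],[1,-60,0,-110,0],[1,-60,0,-125,0],[1,-60,0,-125,0],[1,-60,0,-125,0]]'; python3 look.py w6|grep -v "len .*0.2"; python3 - <<'E'
from h import *
for n in("wrist","top","scene"):
    q,_=vision.read_camera(n); q=q.astype(int); c=cal(n); m=(q[...,0]>100)&(q[...,0]>1.8*q[...,1])&(q[...,0]>1.8*q[...,2])
    for k in cv2.findContours(m.astype(np.uint8),0,2)[0]:
        if cv2.contourArea(k)>6:
            u=k.reshape(-1,2).mean(0); X=onplane(c,u,.025)
            if abs(X[1]-.03)<.1 and .45<X[0]<.62: print(n,u,X.round(3),cv2.contourArea(k))
E
```

```text
time: 14.52
tool_pos: [0.5164, -0.0331, 0.3293]
tool_rot: [3.138, -0.001, 1.249]
contact_force: [-0.5, -0.3, -0.7]
opening: 0.0916
grip_force: 0.0
px [144. 281.] c [ 0.381  -0.0652  0.025 ] len [np.float64(0.033), np.float64(0.077)] yaw 0.134
   depth z 0.1793
px [335. 262.] c [ 0.5486 -0.1009  0.025 ] len [np.float64(0.044), np.float64(0.056)] yaw 0.122
   depth z 0.0237
px [536. 236.] c [ 0.7198 -0.1333  0.025 ] len [np.float64(0.039), np.float64(0.066)] yaw 1.482
   depth z 0.0149
px [ 49. 186.] c [0.3439 0.0392 0.025 ] len [np.float64(0.034), np.float64(0.055)] yaw -0.828
   depth z 0.0222
px [275. 147.] c [0.5304 0.0109 0.025 ] len [np.float64(0.036), np.float64(0.055)] yaw -0.32
   depth z 0.0248
   depth z 0.1557
   depth z 0.0031
wrist [269.78947368 152.57894737] [0.523 0.01  0.025] 25.0
```

```bash
python3 -c "
import cv2
a=cv2.imread('pics/w6.png'); cv2.imwrite('pics/w6c.png',cv2.resize(a[80:300,150:450],None,fx=2.5,fy=2.5))"
```

```text
(no output)
```

View pics/w6c.png

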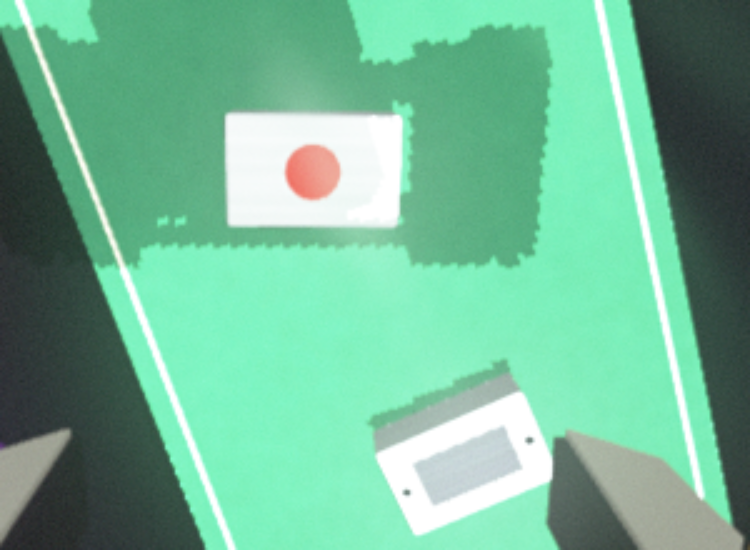

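The block lies turned over with the red spot up, at crop (313,172). I'll take a firm, centred grip for the tray.

```bash
python3 - <<'E'
from h import *
plan(.5304,.0105,.006,-.32)
q,d=vision.read_camera("top"); c=cal("top"); h=cv2.cvtColor(cv2.imread("pics/top0.png"),cv2.COLOR_BGR2HSV)
k=max(cv2.findContours(cv2.inRange(h,(0,150,120),(8,255,255)),0,2)[0],key=cv2.contourArea); r=cv2.minAreaRect(k)
X=onplane(c,r[0],.016);print("tray",X, [onplane(c,u,.016)[:2].round(3) for u in cv2.boxPoints(r)])
u=tuple(np.int32(r[0])); z=np.median(d[u[1]-8:u[1]+8,u[0]-8:u[0]+8]); o,dr=ray(c,u); print("floor z",(o+dr*z)[2])
E
```

```text
shift mm [ 44.6   0.7 142.3] roll 0.001 t 14.72
tray [ 0.52103365 -0.34942641  0.016     ] [array([ 0.594, -0.261]), array([ 0.61 , -0.424]), array([ 0.449, -0.437]), array([ 0.433, -0.276])]
floor z 0.003950021123568126
```

```bash
python3 -m crank '[[1,44.5,0.5,40,0],[1,44.5,0.5,80,0],[1,44.5,0.5,120,0],[1,44.5,0.5,142,0],[1,44.5,0.5,142,0],[1,44.5,0.5,142,0],[-0.2,44.5,0.5,142,0],[-1,44.5,0.5,142,0],[-1,44.5,0.5,142,0],[-1,44.5,0.5,142,0],[-1,44.5,0.5,142,0],[-1,44.5,0.5,142,0]]' 25;  python3 -m crank '[[-1,0,0,-25,0],[-1,0,0,-50,0],[-1,0,0,-80,0],[-1,0,0,-80,0]]'; python3 -c "
from h import *
plan(.521,-.350,.08,0.1)"
```

```text
time: 15.77
tool_pos: [0.5309, 0.0098, 0.1859]
tool_rot: [3.141, -0.0, 1.251]
contact_force: [-1.0, -0.5, 0.7]
opening: 0.0566
grip_force: 0.3
time: 16.1
tool_pos: [0.5323, 0.0096, 0.2708]
tool_rot: [3.133, -0.002, 1.251]
contact_force: [2.0, -0.1, -1.0]
opening: 0.0557
grip_force: 25.0
shift mm [-345.   102.3   13.1] roll -0.42 t 16.1
```

```bash
python3 -m crank '[[-1,-38,11,0,0],[-1,-76,22,0,-0.1],[-1,-114,34,0,-0.2],[-1,-152,45,0,-0.3],[-1,-190,56,0,-0.4],[-1,-228,67,0,-0.42],[-1,-266,79,0,-0.42],[-1,-304,90,0,-0.42],[-1,-345,102,0,-0.42],[-1,-345,102,0,-0.42],[-1,-345,102,0,-0.42],[-1,-345,102,0,-0.42]]'; python3 -m crank '[[-1,0,0,30,0],[-1,0,0,55,0],[-1,0,0,68,0],[-1,0,0,74,0],[-1,0,0,77,0],[-1,0,0,77.5,0],[-1,0,0,77.5,0]]'
```

```text
time: 17.1
tool_pos: [0.5188, -0.3494, 0.2648]
tool_rot: [-3.141, -0.002, 1.67]
contact_force: [-0.2, -0.2, -1.1]
opening: 0.0559
grip_force: 25.0
time: 17.68
tool_pos: [0.5197, -0.3493, 0.1892]
tool_rot: [3.14, 0.001, 1.672]
contact_force: [0.1, -0.0, -0.8]
opening: 0.056
grip_force: 25.0
```

```bash
python3 -m crank '[[-1,0,0,1,0],[0.2,0,0,1,0],[0.6,0,0,1,0],[1,0,0,1,0],[1,0,0,-20,0],[1,0,0,-60,0],[1,0,0,-100,0],[1,0,0,-139,0],[1,0,0,-139,0]]' 3; python3 -c "
from h import *
plan(.548,-.146,.15,0.12)"
```

```text
time: 18.43
tool_pos: [0.5204, -0.3508, 0.3365]
tool_rot: [3.131, 0.011, 1.671]
contact_force: [0.3, -0.6, 0.7]
opening: 0.0915
grip_force: 0.0
shift mm [201.1  47.9   6.7] roll -0.02 t 18.43
```

```bash
python3 -m crank '[[1,40,10,2,-0.02],[1,80,20,2,-0.02],[1,120,30,2,-0.02],[1,160,40,2,-0.02],[1,201,48,2,-0.02],[1,201,48,2,-0.02],[1,201,48,2,-0.02],[1,201,48,2,-0.02],[1,201,48,2,-0.02]]'; python3 look.py w7|grep -v depth; python3 -c "
from h import *
plan(.547,-.105,.012,0.12)"
```

```text
time: 19.18
tool_pos: [0.5468, -0.1462, 0.3252]
tool_rot: [3.141, 0.0, 1.69]
contact_force: [0.4, 0.6, -0.6]
opening: 0.092
grip_force: 0.0
px [226. 373.] c [ 0.5181 -0.3204  0.025 ] len [np.float64(0.009), np.float64(0.052)] yaw 0.121
px [259. 324.] c [ 0.5437 -0.2618  0.025 ] len [np.float64(0.015), np.float64(0.08)] yaw 0.091
px [409. 279.] c [ 0.6712 -0.2007  0.025 ] len [np.float64(0.025), np.float64(0.081)] yaw -0.651
px [145. 279.] c [ 0.4384 -0.2296  0.025 ] len [np.float64(0.026), np.float64(0.081)] yaw 0.873
px [ 39. 230.] c [ 0.3482 -0.1941  0.025 ] len [np.float64(0.02), np.float64(0.107)] yaw 0.874
px [501. 228.] c [ 0.7366 -0.1455  0.025 ] len [np.float64(0.068), np.float64(0.073)] yaw -0.84
px [286. 154.] c [ 0.5492 -0.1045  0.025 ] len [np.float64(0.036), np.float64(0.055)] yaw 0.121
px [34. 68.] c [ 0.3558 -0.0641  0.025 ] len [np.float64(0.019), np.float64(0.037)] yaw -0.195
px [292. 123.] c [ 0.5519 -0.0904  0.025 ] len [np.float64(0.17), np.float64(0.196)] yaw 1.553
shift mm [ 41.1   5.1 135.2] roll -0.002 t 19.23
```

```bash
python3 -m crank '[[1,20.5,7.5,40,0],[1,20.5,7.5,80,0],[1,20.5,7.5,120,0],[1,20.5,7.5,134,0],[1,20.5,7.5,134,0],[1,20.5,7.5,134,0],[-0.2,20.5,7.5,134,0],[-1,20.5,7.5,134,0],[-1,20.5,7.5,134,0],[-1,20.5,7.5,134,0],[-1,20.5,7.5,134,0],[-1,20.5,7.5,134,0]]' 3; python3 -m crank '[[-1,0,0,-35,0],[-1,0,0,-70,0],[-1,0,0,-100,0],[-1,0,0,-60,0],[-1,0,0,-100,0],[-1,0,0,-60,0],[-1,0,0,-100,0],[-1,0,0,-60,0],[-1,0,0,-100,0],[-1,0,0,-100,0],[-1,0,0,-100,0]]'; python3 tilt.py
```

```text
time: 20.23
tool_pos: [0.5519, -0.1237, 0.1917]
tool_rot: [3.141, 0.0, 1.691]
contact_force: [-0.8, 0.1, -0.3]
opening: 0.0568
grip_force: 0.0
time: 21.15
tool_pos: [0.5526, -0.1239, 0.2915]
tool_rot: [3.14, 0.001, 1.691]
contact_force: [-0.2, -0.6, -0.6]
opening: 0.0559
grip_force: 3.0
n 6845 t 21.15
-10 177.0 178.0 180.0 | -6 175.0 177.0 178.0 | -2 173.0 175.0 177.0 | 2 171.0 173.0 175.0 | 6 169.0 171.0 173.0 | 10 169.0 174.0 180.0 | 14 176.0 182.0 189.0 | 18 184.0 190.0 198.0 | 22 192.0 198.0 204.0 | 
scene (np.int64(273), np.int64(190)) red px 0
top (np.int64(257), np.int64(202)) red px 0
wrist (np.int64(279), np.int64(251)) red px 597
```

```bash
python3 -m crank '[[-1,-32,0,25,0],[-1,0,0,0,0],[-1,0,0,0,0],[-1,0,0,0,0]]'; python3 tilt.py
```

```text
time: 21.68
tool_pos: [0.5517, -0.1236, 0.2921]
tool_rot: [3.14, 0.001, 1.691]
contact_force: [0.2, -0.8, -0.7]
opening: 0.0561
grip_force: 3.0
n 5250 t 21.6833
-14 173.0 175.0 176.0 | -10 173.0 175.0 177.0 | -6 173.0 175.0 177.0 | -2 174.0 175.0 178.0 | 2 173.0 176.0 212.0 | 6 175.0 184.0 211.0 | 10 176.0 178.0 184.0 | 
scene (np.int64(275), np.int64(191)) red px 0
top (np.int64(260), np.int64(202)) red px 0
wrist (np.int64(277), np.int64(268)) red px 1456
```

It is upright, with no red on this one. I'll lower and release it.

```bash
python3 -m crank '[[-1,0,0,15,0],[-1,0,0,35,0],[-1,0,0,55,0],[-1,0,0,66,0],[-1,0,0,72,0],[-1,0,0,75,0],[-1,0,0,77,0],[-1,0,0,77,0],[-1,0,0,77,0]]'; python3 -m crank '[[0.3,0,0,0,0],[0.6,0,0,0,0],[1,0,0,0,0],[1,0,0,-20,0],[1,0,0,-60,0],[1,0,0,-100,0],[1,-40,0,-140,0],[1,-80,0,-170,0],[1,-120,0,-170,0],[1,-120,0,-170,0],[1,-120,0,-170,0]]'; python3 - <<'E'
from h import *
a=[]
for n,(x,y,w,hh) in {"scene":(190,160,170,110),"wrist":(0,0,560,420)}.items():
    q,_=vision.read_camera(n); a.append(cv2.resize(q[y:y+hh,x:x+w],(400,300),interpolation=2))
q,_=vision.read_camera("top"); a.append(cv2.resize(q[110:260,120:430],(800,300)))
cv2.imwrite("pics/end.png",np.vstack([np.hstack(a[:2]),a[2]])[:,:,::-1])
E
```

```text
time: 22.63
tool_pos: [0.5522, -0.1239, 0.2151]
tool_rot: [3.14, 0.001, 1.691]
contact_force: [0.1, 0.6, -1.0]
opening: 0.0558
grip_force: 3.0
time: 23.55
tool_pos: [0.5661, -0.2468, 0.3858]
tool_rot: [3.139, 0.004, 1.687]
contact_force: [-0.2, 0.5, -1.3]
opening: 0.0922
grip_force: 0.0
```

View pics/end.png

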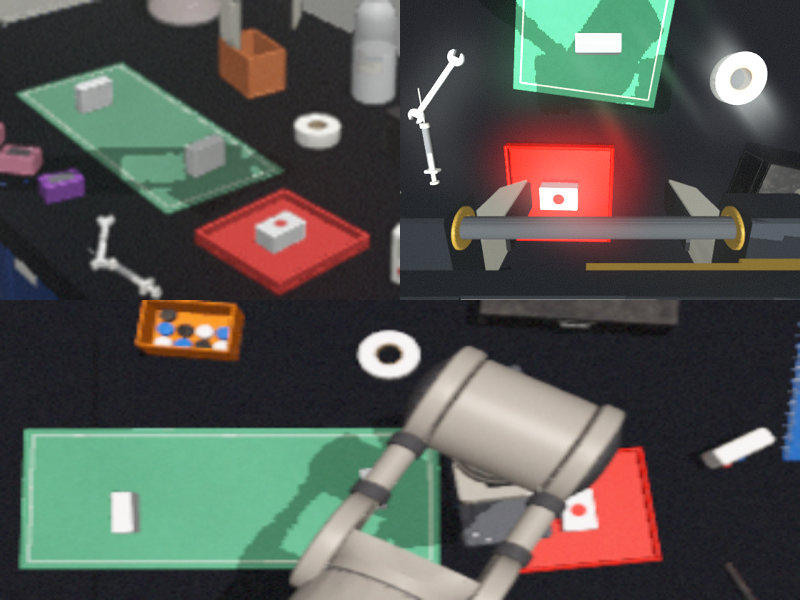

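The final picture shows two plain blocks standing on the mat, at (95,93) and (205,157) in the scene crop. The marked block is flat in the tray with the red spot up, at (280,230). The bystanders are undisturbed and the arm is clear, so I'm handing in.

```bash
python3 -c "
from cell import ticket
print(ticket.hand_in())"
```

```text
the job is handed in; nothing more can be done
None
```

I handed the job in at about 24 s: the block with the red spot (the middle one) lies flat in the red tray with the spot up, the other two stand on edge on the green mat with plain undersides showing, and the timer, tape roll and orange box were not touched.

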